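# Shut the wagon case and hold its quarter-turn fastener

## Robot

A 6-joint arm with a two-finger parallel gripper is mounted at the origin on the work surface. World frame = base frame: x ahead of the robot, y to its left, z up, the work surface at z = 0. Lengths are in m, angles in rad, forces in N, time in s.
With the tool pointing down it reaches from about 0.3 to 0.875 m from the base axis. Payload 6.4 kg.
Tool frame: the origin (TCP) lies midway between the tips of the shut fingers; the grasp point (between the pads) lies ctrl.grip_point_offset behind it (ctrl.grip_point_offset is the distance from the TCP to the grasp point, in m); z points along the fingers, y is the direction in which the jaws open and shut (so a half turn about z gives the same grasp; the last joint's range is limited). The gripper opens to 85 mm and grips with 20 to 120 N. Pads are 22 mm wide; open, the fingers measure 114 mm over their backs; the gripper's body (76 mm by 85 mm) begins 54 mm behind the grasp point. The pads swing forward as they close: fully open they stand 13 mm farther back than shut.
Start: joints at [0.896, 0.181, 1.607, -0, 1.354, -0.206], TCP at [0.26, 0.513, 0.231] pointing down, gripper open.
Joint ranges: [-2.99, 2.99], [-0.89, 2.07], [0.3, 2.58], [-1.14, 4.28], [0, 2.63], [-3.12, 3.12]. Speed limits (rad/s): [2.57, 2.57, 3.01, 3.14, 3.14, 3.14].

## Interface

Orientations are given as a unit quaternion [w, x, y, z].
In Python, from bench import ctrl, viewer gives the robot as it stands.
- The arm moves only by the shell command python3 -m handwheel 'ROWS' [OPENING]. ROWS is JSON, a list of rows, each an object with "travel": the shift along the tool's x, y, z as a fraction of full scale, a list of three; "dr": the turn, a rotation vector about the tool's x, y, z as a fraction of full scale, a list of three. A call has 1 to 20 rows; each row shifts and turns the pose as measured when the row begins, along the tool's axes as they then stand; what a row does not reach is not made up. Full scale, the value 1, is 150 mm for a shift and 30 degrees for a turn. A row lasts 1/12 s, in which the tool goes at most 41.7 mm and 7.16 degrees, less where a joint would pass 70% of its speed; a pose out of reach is approached as far as the arm can. A call with a number of a shift or a turn outside -1 to 1 is refused whole. A call with a gripper value outside its range is refused whole. OPENING is the opening, from -1 (shut) to 1 (fully open), set as the call begins (- or left out, the last holds). The fingers move at their own pace and stop on an object; the grip force is fixed at half the most. Time passes only in rows, so rows that do not move let the fingers close. It gives the time, the measured TCP pose, the force and the opening at its end, in the units of the state.
- ctrl.get_obs(): the state, without advancing time (a new reading comes with each control period).
- viewer.camera(name): name is "scene" or "top" or "wrist"; returns the picture (384x512x3 uint8, red, green, blue); there is no depth.
- viewer.get_calibration(name): a dict with "camera_matrix" (3x3 intrinsics, pixels), "k1" (the pictures are not rectified: a ray, as slopes to the right and down, at radius r is drawn at 1 + k1 r^2 times it, then the intrinsics apply), "R" (3x3) and "t" (3): a world point X has camera coordinates R X + t. Camera axes: x right, y down, z forward; pixel columns grow to the right and rows downward; lengths in m; the calibration is good to about 2 mm. A picture is of the moment at which its call begins: read the wrist's pose just before it. get_calibration takes no time and is no camera call; for the wrist camera it gives the pose at the moment of the call.
- ctrl.hand_in(): hands the job in, once; it reports no verdict.
The state is a dict: "time_s": time; "q": joint angles; "dq": joint speeds; "joint_efforts": joint torques, N m; "eef_pos": TCP position; "eef_rot": TCP orientation; "wrist_force": force on the tool from outside, world axes, zero at the start; "torque": the same for the moment, N m; "opening": opening from 0.0 (shut) to 1.0 (fully open).
Only numpy, scipy, OpenCV 4.12 (cv2) and the standard library are available. Lean on these libraries where they do the work, as an engineer would, in place of code of your own. Each camera call takes 0.05 s, during which the arm holds its last target. There are 200 camera calls.

## Task

Close the plywood transport case of model wagons: fold the lower flap (the one without the wing fastener) down flat first, then fold the other flap flat over it. Then grip the wing fastener, push it fully home against its spring and give it a quarter turn clockwise; its catch is worn and it springs back if let go, so finish while still gripping it, pressed fully home and turned, ready for the strap to go round. Leave everything else on the table where it is.

Things in the scene. Friction and masses are not known exactly. Their poses are not given: they have to be found in the camera images.
- case: Plywood transport case of model wagons, fixed to the table: 260 mm along its x (the hinge direction), 200 mm along its y, walls 9 mm. Origin under its centre, z up; yaw within 0.4 rad of the robot's. Two plywood flaps, 260 mm wide, 6 mm thick, close its top; their rotation is told by their joints.
- lower_flap (a joint): Angle of the lower flap (no fastener on it), rad: 0 = shut flat, 1.7 to 2.2 at the start (standing open, leaning outwards), 2.3 at most. It reaches 115 mm from its hinge, to case y = +0.015 when shut, upper face then at z = 0.116. Stiff friction hinge: stays where it is left; moving it takes 2 to 4 N at the free edge.
- lower_flap_hinge (a point): Middle of the lower flap's hinge line, on the flap's underside: case (0, -0.100, 0.110). The line runs along case x.
- lower_flap_edge (a point): Middle of the free edge of the lower flap, on its outer face (the upper face when shut).
- upper_flap (a joint): Angle of the upper flap (with the wing fastener), rad: 0 = shut flat over the lower flap, 1.7 to 2.1 at the start (standing open, leaning outwards), 2.3 at most. It reaches 130 mm from its hinge, to case y = -0.030 when shut, upper face then at z = 0.1225. Hinge as stiff as the other. If it is shut first, the lower flap cannot close.
- upper_flap_hinge (a point): Middle of the upper flap's hinge line, on the flap's underside: case (0, +0.100, 0.1165). The line runs along case x.
- upper_flap_edge (a point): Middle of the free edge of the upper flap, on its outer face (the upper face when shut). When pushing the flap keep 40 mm or more to the side (along case x) of the fastener.
- slot (a point): Centre of the flush slotted steel plate near the lower flap's free edge, on its outer face: the fastener's cross pin goes in here once both flaps are shut.
- wing_head: Steel wing grip of the captive push-and-turn fastener in the upper flap's outer face: wing 40 mm along its x, 10 mm thick along its y, from 4 to 32 mm along its z above this origin. Origin on the turning axis, 107.5 mm from the hinge line. Flap shut: axis vertical at case (0, -0.0075), z 0.1345 sprung out, 0.1225 pressed home. Unturned, as at the start, its x is parallel to case x.
- wing_grip (a point): Point in the wing on its axis, 28 mm above the wing_head origin, 4 mm below its top. Gripped across its thickness here, the fingertips (19 mm lower) clear the flap and the fastener's 2 mm thick, 38 mm wide rosette even when it is home.
- stud_push (a joint): How far the fastener is pressed in, m: 0 = sprung out, 0.012 = fully home against its stop. The spring pushes back with 4 N at first and 11 N when home.
- stud_turn (a joint): How far the fastener is turned, rad, clockwise seen from above: 0 = unturned, pi/2 = quarter turn, end stop 1.62. A light spring (0.03 to 0.08 N m) turns it back. Its cross pin enters the slot only when unturned (within about 0.14 rad) and can turn only when pressed in over about 8 mm: press home, then turn while pressing. Let go, it turns back and springs out.
- wagon: the loose model goods wagon standing on the table to the left of the case, 110 x 32 x 40 mm; origin under its centre, x along it. Bystander.
- screwdriver: small screwdriver with a green handle, 160 mm, lying close to the right of the case; x along it. Bystander.
- parts_tray: open grey plastic tray with four compartments, 75 x 110 x 22 mm, on the far side of the case; origin under its centre. Bystander.
- glue_jar: small capped jar, 52 mm across, 75 mm tall, on the far side of the case; origin under its centre. Bystander.
- throttle: black handheld train controller lying on the table to the right of the case, 150 x 74 x 26 mm plus a 14 mm knob; origin under its centre. Bystander.
- book: thick black book lying flat at the left, 210 x 280 x 30 mm; origin under its centre. Bystander.
- mug: white mug, 80 mm across, 95 mm tall, at the left; origin under its centre. Bystander.

How it is judged:
By the outcome, as a careful person would: the job done as asked, in the order asked, and still so for the second after the job is handed in, while the arm keeps its last pose, push and grip.
It also fails if it takes over 54 s, if anything falls off the work surface, if the arm or the gripper's body presses on something with over 40 N, if the wrist force passes 120 N, or if a joint passes its speed limit or range.

## Working session

There is one attempt and no reset: what is moved stays moved. The work goes in short steps, Python scripts to look and compute and a shell command to move; the robot and the scene stay as the last step left them, time stands still between calls to the robot, and variables do not carry over. Pictures are saved under pics/ and viewed, about 8 in all and at most 12, crops included, and the job is handed in when it is done.

```bash
mkdir -p pics; ls; python3 - <<'E'
from bench import ctrl, viewer
import cv2
o=ctrl.get_obs()
for k,v in o.items(): print(k,v)
print(ctrl.grip_point_offset)
for n in("scene","top"):
    cv2.imwrite(f"pics/{n}0.png",cv2.resize(viewer.camera(n)[:,:,::-1],(800,600),interpolation=cv2.INTER_CUBIC)); c=viewer.get_calibration(n); print(n,c)
E
```

```text
pics
time_s 0.0
q [ 8.95690323e-01  1.81539209e-01  1.60800466e+00 -1.42944074e-05
  1.35377209e+00 -2.06315229e-01]
dq [ 0.00071532  0.00137445 -0.00070971  0.00167558 -0.00010906 -0.00010413]
joint_efforts [ 3.98919083e-04 -4.44890893e+01 -3.51330006e+01 -2.85821452e-04
  9.30068723e-03  9.09725543e-06]
eef_pos [0.25943907 0.51253514 0.23038679]
eef_rot [-3.61253302e-04  2.32253360e-01  9.72654941e-01 -7.82295298e-04]
wrist_force [ 0.21137614  0.24062091 -0.24886065]
torque [ 0.00396542 -0.06441047 -0.0029641 ]
opening 1.000596019534084
0.0187
scene {'camera_matrix': array([[376.13476977,   0.        , 254.97205593],
       [  0.        , 376.13476977, 185.61188249],
       [  0.        ,   0.        ,   1.        ]]), 'k1': 0.012593354635967164, 'R': array([[ 0.62487738,  0.78066298,  0.0096737 ],
       [ 0.57082476, -0.44839023, -0.6878265 ],
       [-0.5326231 ,  0.43532921, -0.72581066]]), 't': array([-0.42370741, -0.19731807,  1.47013948])}
top {'camera_matrix': array([[355.97961409,   0.        , 254.4846762 ],
       [  0.        , 355.97961409, 193.83468605],
       [  0.        ,   0.        ,   1.        ]]), 'k1': -0.11253160820045839, 'R': array([[ 0.0035818 , -0.99988901, -0.01446139],
       [-0.99575678, -0.00223645, -0.09199695],
       [ 0.09195439,  0.01472954, -0.99565427]]), 't': array([0.10701135, 0.57110242, 1.09418952])}
```

View pics/scene0.png

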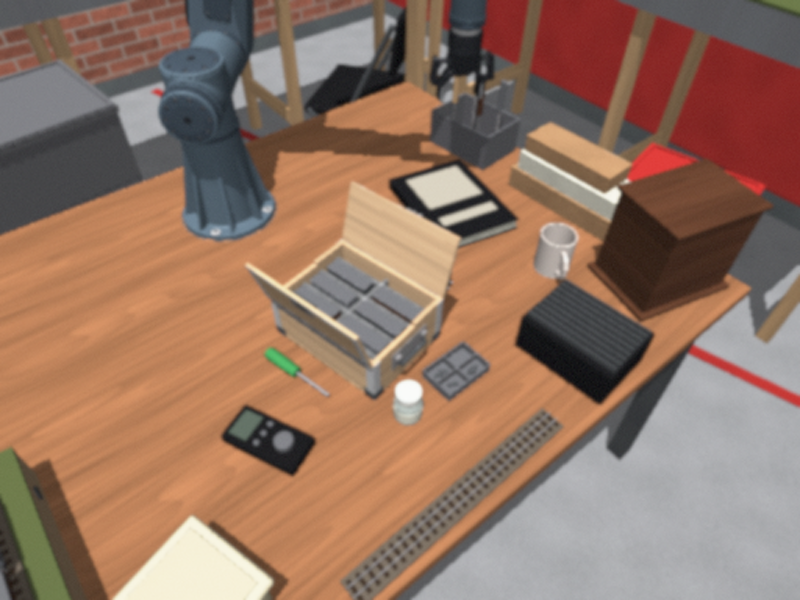

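View pics/top0.png

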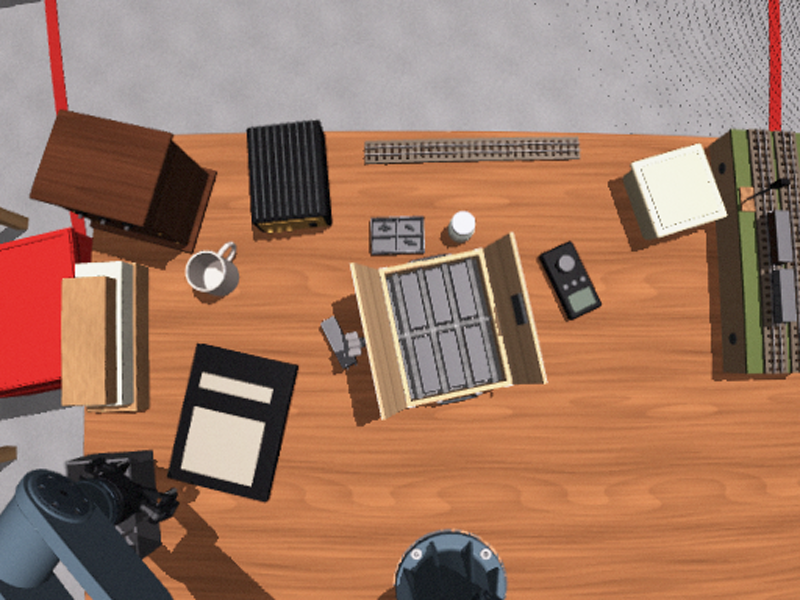

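The scene view shows the open case with both flaps leaning outwards. In the top view (3/2 scale) the case is around (445,325), the slotted lower flap is on the right, and the wing fastener is on the left flap. I'll enlarge both views to read the corners.

```bash
python3 - <<'E'
import cv2
a=cv2.imread("pics/top0.png"); b=cv2.imread("pics/scene0.png")
# crops 200x150 -> 4x: top origin (310,225) size 260x205 ; scene origin (235,175) size 240x225
cv2.imwrite("pics/topc.png",cv2.resize(a[225:425,310:570],None,fx=3,fy=3,interpolation=cv2.INTER_CUBIC))
cv2.imwrite("pics/scenec.png",cv2.resize(b[175:395,235:475],None,fx=2.7,fy=2.7,interpolation=cv2.INTER_CUBIC))
E
```

```text
(no output)
```

View pics/topc.png

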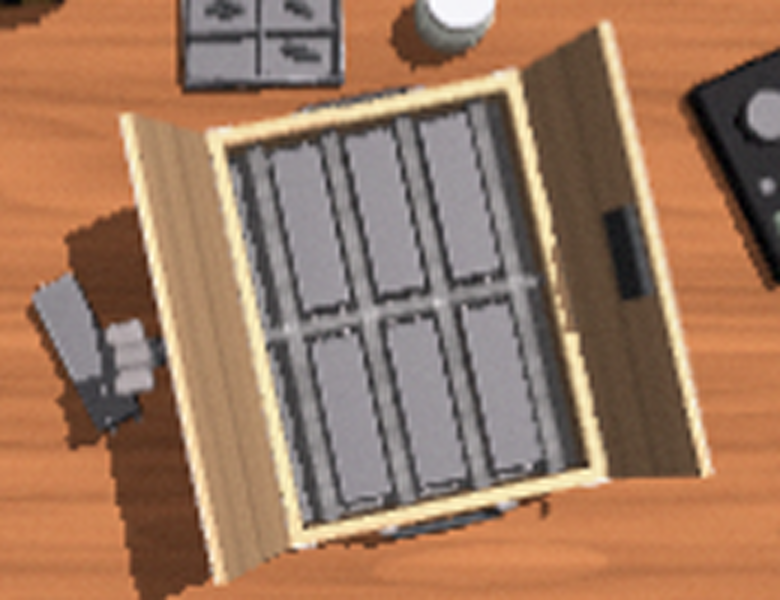

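View pics/scenec.png

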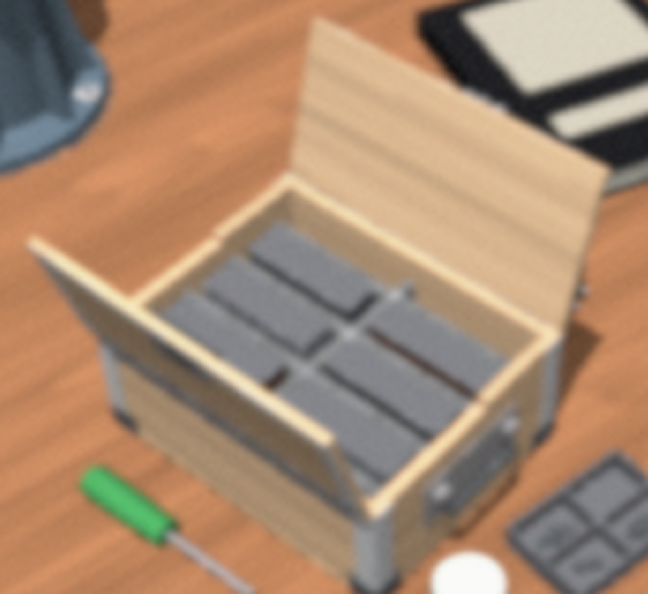

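Read in the top crop: upper flap edge corners at (122,115) and (213,583), lower flap edge corners at (607,22) and (710,475), and rim corners at (210,135), (295,545), (515,70) and (603,480). The scene crop shows the same corners. I'll fit the case pose and both flap angles to these.

```bash
cat > h.py <<'E'
import numpy as np, cv2
from bench import ctrl, viewer
from scipy.spatial.transform import Rotation as Rn
def proj(c,X):
    p=np.asarray(X)@c["R"].T+c["t"]; s=p[:,:2]/p[:,2:]
    s=s*(1+c["k1"]*(s**2).sum(1,keepdims=True)); K=c["camera_matrix"]
    return s*[K[0,0],K[1,1]]+K[:2,2]
def c2w(P,case):
    x,y,a=case; P=np.atleast_2d(P); c,s=np.cos(a),np.sin(a)
    return np.c_[x+c*P[:,0]-s*P[:,1],y+s*P[:,0]+c*P[:,1],P[:,2]]
def flap(side,x,r,th,off):  # point on flap; r from hinge, off above underside (6mm outer)
    s=1 if side=="l" else -1; z0=.110 if side=="l" else .1165
    return [x,s*(-.1+r*np.cos(th)-off*np.sin(th)),z0+r*np.sin(th)+off*np.cos(th)]
def tool():
    o=ctrl.get_obs(); q=o["eef_rot"]; R=Rn.from_quat([q[1],q[2],q[3],q[0]]); return o,np.array(o["eef_pos"]),R
def goto(pos,R=None):
    "travel (fraction) in tool axes and dr (fraction) to reach pos, R"
    o,p,R0=tool(); t=R0.as_matrix().T@(np.array(pos)-p)
    print("p",p.round(4),"travel",(t/.15).round(3),"mm",(t*1e3).round(1), "dr",((R0.inv()*R).as_rotvec()/np.radians(30)).round(3) if R is not None else "")
def down(yaw):  # tool z down, tool y (jaws) along yaw in world
    y=np.array([np.cos(yaw),np.sin(yaw),0]);z=np.array([0,0,-1.]);return Rn.from_matrix(np.c_[np.cross(y,z),y,z])
E
cat > fit.py <<'E'
from h import *
from scipy.optimize import least_squares
T=np.array([[122,115],[213,583],[607,22],[710,475],[210,135],[295,545],[515,70],[603,480]])/3+[310,225]
S=np.array([[315,18],[608,172],[32,240],[330,447],[290,180],[553,338],[370,515]])/2.7+[235,175]
T=(T+.5)*.64-.5; S=(S+.5)*.64-.5
ct,cs=viewer.get_calibration("top"),viewer.get_calibration("scene")
def pts(v):
    c=v[:3];l,u=v[3:]
    t=[flap("u",.13,.13,u,6e-3),flap("u",-.13,.13,u,6e-3),flap("l",.13,.115,l,6e-3),flap("l",-.13,.115,l,6e-3),
       [.13,.1,.1165],[-.13,.1,.1165],[.13,-.1,.11],[-.13,-.1,.11]]
    s=[flap("u",-.13,.13,u,6e-3),flap("u",.13,.13,u,0),flap("l",-.13,.115,l,6e-3),flap("l",.13,.115,l,6e-3),[-.13,.1,.1165],[.13,.1,.1165],[.13,-.1,.11]]
    return c2w(t,c),c2w(s,c)
def res(v):
    a,b=pts(v); return np.r_[(proj(ct,a)-T).ravel(),(proj(cs,b)-S).ravel()]
r=least_squares(res,[.5,0,.2,1.9,1.9],loss="soft_l1"); print(r.x.round(4)); print(res(r.x).reshape(-1,2).round(1).tolist())
np.save("v.npy",r.x); c=r.x[:3]
for n in("slot",):pass
print("l edge",c2w([flap("l",0,.115,r.x[3],6e-3)],c)); print("u edge",c2w([flap("u",0,.13,r.x[4],6e-3)],c))
print("wing grip",c2w([flap("u",0,.1075,r.x[4],6e-3+.012+.028)],c))
E
python3 fit.py
```

```text
[0.5198 0.019  0.2074 1.83   1.858 ]
[[-0.7, -0.3], [0.1, 0.0], [-0.4, -0.3], [-0.4, -0.1], [-0.9, -0.6], [-0.9, 0.1], [0.6, -0.1], [1.2, -0.5], [0.4, 0.2], [-1.3, 0.4], [-1.3, 0.2], [-1.2, -1.0], [-0.7, -1.2], [1.0, -1.0], [-0.1, 0.6]]
l edge [[ 0.54765286 -0.11334012  0.21961892]]
u edge [[0.49044581 0.15856146 0.23947736]]
wing grip [[0.48385956 0.18986549 0.20656947]]
```

The fit is good to about 1 px: case at (0.520, 0.019), yaw 0.207, flaps at 1.83 and 1.86 rad. Next I shut the gripper, lift it and turn the jaws along case y.

```bash
python3 -m handwheel '[{"travel":[0,0,-0.25],"dr":[0,0,-0.22]},{"travel":[0,0,-0.25],"dr":[0,0,-0.22]},{"travel":[0,0,-0.2],"dr":[0,0,-0.22]},{"travel":[0,0,0],"dr":[0,0,-0.22]},{"travel":[0,0,0],"dr":[0,0,-0.22]},{"travel":[0,0,0],"dr":[0,0,-0.2]},{"travel":[0,0,0],"dr":[0,0,0]}]' -1
cat > g.py <<'E'
import sys
from h import *
v=np.load("v.npy"); x,y,z=map(float,sys.argv[1:4])   # target in case frame
goto(c2w([[x,y,z]],v[:3])[0],down(v[2]+np.pi/2))
o,p,R=tool(); d=p-[v[0],v[1],0]; c,s=np.cos(v[2]),np.sin(v[2])
print("case pos",np.round([c*d[0]+s*d[1],-s*d[0]+c*d[1],p[2]],4),"F",np.round(o["wrist_force"],1),"q",np.round(o["q"],2),"t",round(o["time_s"],2),"op",round(o["opening"],3))
E
python3 g.py 0 -0.21 0.32
```

```text
time_s: 0.68
eef_pos: [0.2581, 0.5108, 0.336]
eef_rot: [-0.004, -0.122, 0.993, -0.004]
wrist_force: [-0.2, -0.3, -0.4]
opening: 0.007
p [0.2581 0.5108 0.336 ] travel [-0.851 -5.001  0.133] mm [-127.6 -750.2   19.9] dr [-0.013 -0.017  0.07 ]
case pos [-0.1549  0.5351  0.336 ] F [-0.2 -0.3 -0.4] q [ 0.9   0.12  1.47 -0.    1.57 -0.92] t 0.68 op 0.007
```

```bash
python3 -m handwheel '[{"travel":[-0.045,-0.26,0],"dr":[0,0,0.01]},{"travel":[-0.045,-0.26,0],"dr":[0,0,0.01]},{"travel":[-0.045,-0.26,0],"dr":[0,0,0.01]},{"travel":[-0.045,-0.26,0],"dr":[0,0,0.01]},{"travel":[-0.045,-0.26,0],"dr":[0,0,0.01]},{"travel":[-0.045,-0.26,0],"dr":[0,0,0.01]},{"travel":[-0.045,-0.26,0],"dr":[0,0,0]},{"travel":[-0.045,-0.26,0],"dr":[0,0,0]},{"travel":[-0.045,-0.26,0],"dr":[0,0,0]},{"travel":[-0.045,-0.26,0],"dr":[0,0,0]},{"travel":[-0.045,-0.26,0],"dr":[0,0,0]},{"travel":[-0.045,-0.26,0],"dr":[0,0,0]},{"travel":[-0.045,-0.26,0],"dr":[0,0,0]},{"travel":[-0.045,-0.26,0],"dr":[0,0,0]},{"travel":[-0.045,-0.26,0],"dr":[0,0,0]},{"travel":[-0.045,-0.26,0],"dr":[0,0,0]},{"travel":[-0.045,-0.26,0],"dr":[0,0,0]},{"travel":[-0.045,-0.26,0],"dr":[0,0,0]},{"travel":[-0.045,-0.2,0],"dr":[0,0,0]},{"travel":[0,0,0],"dr":[0,0,0]}]'; python3 g.py 0 -0.21 0.18
```

```text
time_s: 2.35
eef_pos: [0.5237, -0.2164, 0.3273]
eef_rot: [-0.011, -0.072, 0.997, -0.004]
wrist_force: [-0.4, 0.6, 0.1]
opening: -0.001
p [ 0.5237 -0.2164  0.3273] travel [-0.31   0.166  0.975] mm [-46.4  24.9 146.2] dr [-0.01  -0.042 -0.122]
case pos [-0.0447 -0.2312  0.3273] F [-0.4  0.6  0.1] q [-0.59  0.11  1.49 -0.02  1.55 -2.3 ] t 2.35 op -0.001
```

```bash
python3 -m handwheel '[{"travel":[-0.06,0.02,0.2],"dr":[-0.005,-0.02,-0.06]},{"travel":[-0.06,0.02,0.2],"dr":[-0.005,-0.02,-0.06]},{"travel":[-0.06,0.02,0.2],"dr":[0,0,0]},{"travel":[-0.06,0.02,0.2],"dr":[0,0,0]},{"travel":[-0.06,0.02,0.2],"dr":[0,0,0]},{"travel":[0,0,0],"dr":[0,0,0]}]'; python3 g.py 0 -0.15 0.18
```

```text
time_s: 2.85
eef_pos: [0.5646, -0.1955, 0.1703]
eef_rot: [-0.0, -0.091, 0.996, 0.0]
wrist_force: [-1.2, 1.3, 0.0]
opening: 0.006
p [ 0.5646 -0.1955  0.1703] travel [ 0.009  0.461 -0.064] mm [ 1.4 69.1 -9.6] dr [ 0.001 -0.001 -0.047]
case pos [-0.0003 -0.2191  0.1703] F [-1.2  1.3  0. ] q [-0.53  0.29  1.6   0.    1.25 -2.29] t 2.85 op 0.006
```

```bash
python3 -m handwheel '[{"travel":[0,0.12,0],"dr":[0,0,-0.04]},{"travel":[0,0.12,0],"dr":[0,0,0]},{"travel":[0,0.09,0],"dr":[0,0,0]},{"travel":[0,0.07,-0.03],"dr":[0,0,0]},{"travel":[0,0.07,-0.03],"dr":[0,0,0]},{"travel":[0,0.07,-0.03],"dr":[0,0,0]},{"travel":[0,0.07,-0.03],"dr":[0,0,0]},{"travel":[0,0.07,-0.03],"dr":[0,0,0]},{"travel":[0,0,0],"dr":[0,0,0]}]'; python3 g.py 0 -0.078 0.187
```

```text
time_s: 3.6
eef_pos: [0.5431, -0.0897, 0.1997]
eef_rot: [0.0, -0.096, 0.995, -0.001]
wrist_force: [0.2, -0.3, -0.2]
opening: 0.001
p [ 0.5431 -0.0897  0.1997] travel [0.006 0.222 0.084] mm [ 0.9 33.3 12.6] dr [-0.004  0.    -0.027]
case pos [ 0.0004 -0.1113  0.1997] F [ 0.2 -0.3 -0.2] q [-0.38  0.16  1.7  -0.    1.28 -2.14] t 3.6 op 0.001
```

```bash
python3 -m handwheel '[{"travel":[0,0.11,0.03],"dr":[0,0,0]},{"travel":[0,0.11,0.05],"dr":[0,0,0]},{"travel":[0,0.065,0.045],"dr":[0,0,0]},{"travel":[0,0.065,0.045],"dr":[0,0,0]},{"travel":[0,0.05,0.055],"dr":[0,0,0]},{"travel":[0,0.05,0.055],"dr":[0,0,0]},{"travel":[0,0.03,0.065],"dr":[0,0,0]},{"travel":[0,0.03,0.065],"dr":[0,0,0]},{"travel":[0,0,0],"dr":[0,0,0]}]'; python3 g.py 0 -0.03 0.116
```

```text
time_s: 4.35
eef_pos: [0.5298, -0.0121, 0.1368]
eef_rot: [0.003, -0.096, 0.995, -0.003]
wrist_force: [-0.7, 0.9, -1.0]
opening: -0.001
p [ 0.5298 -0.0121  0.1368] travel [0.023 0.018 0.139] mm [ 3.5  2.7 20.8] dr [-0.014  0.01  -0.028]
case pos [ 0.0034 -0.0326  0.1368] F [-0.7  0.9 -1. ] q [-0.24  0.18  1.81 -0.01  1.14 -2.01] t 4.35 op -0.001
```

```bash
python3 -m handwheel '[{"travel":[0,0.01,0.05],"dr":[0,0,0]},{"travel":[0,0.01,0.05],"dr":[0,0,0]},{"travel":[0,0,0.05],"dr":[0,0,0]},{"travel":[0,0,0.03],"dr":[0,0,0]},{"travel":[0,0,0.03],"dr":[0,0,0]}]'; python3 g.py 0 -0.03 0.116
```

```text
time_s: 4.77
eef_pos: [0.5302, -0.0088, 0.1156]
eef_rot: [0.001, -0.097, 0.995, -0.003]
wrist_force: [-22.9, 4.4, 45.6]
opening: 0.001
p [ 0.5302 -0.0088  0.1156] travel [ 0.03  -0.004 -0.003] mm [ 4.5 -0.6 -0.4] dr [-0.012  0.004 -0.026]
case pos [ 0.0045 -0.0294  0.1156] F [-22.9   4.4  45.6] q [-0.24  0.22  1.82 -0.01  1.1  -2.  ] t 4.77 op 0.001
```

```bash
python3 -m handwheel '[{"travel":[0,0,-0.15],"dr":[0,0,0]},{"travel":[0,0,-0.25],"dr":[0,0,0]},{"travel":[0.03,0,-0.25],"dr":[0,0,0]},{"travel":[0.05,0,-0.25],"dr":[0,0,0]},{"travel":[0.05,0,-0.25],"dr":[0,0,0]},{"travel":[0.05,0,-0.25],"dr":[0,0,0]},{"travel":[0.05,0.15,-0.15],"dr":[0,0,0]},{"travel":[0.05,0.25,0],"dr":[0,0,0]},{"travel":[0.05,0.25,0],"dr":[0,0,0]},{"travel":[0.05,0.25,0],"dr":[0,0,0]},{"travel":[0.05,0.25,0],"dr":[0,0,0]},{"travel":[0.05,0.25,0],"dr":[0,0,0]},{"travel":[0,0.2,0],"dr":[0,0,0]},{"travel":[0,0,0],"dr":[0,0,0]}]'; python3 g.py -0.07 0.22 0.19
python3 - <<'E'
from h import *
cv2.imwrite("pics/top1.png",cv2.resize(viewer.camera("top")[130:290,190:400,::-1],None,fx=3.5,fy=3.5,interpolation=cv2.INTER_CUBIC))
E
```

```text
time_s: 5.93
eef_pos: [0.4118, 0.2177, 0.3542]
eef_rot: [0.003, -0.089, 0.996, -0.003]
wrist_force: [0.1, 1.0, -0.1]
opening: 0.001
p [0.4118 0.2177 0.3542] travel [0.042 0.028 1.094] mm [  6.2   4.2 164.2] dr [-0.012  0.011 -0.054]
case pos [-0.0648  0.2166  0.3542] F [ 0.1  1.  -0.1] q [ 0.24 -0.15  1.7  -0.01  1.59 -1.51] t 5.93 op 0.001
```

View pics/top1.png

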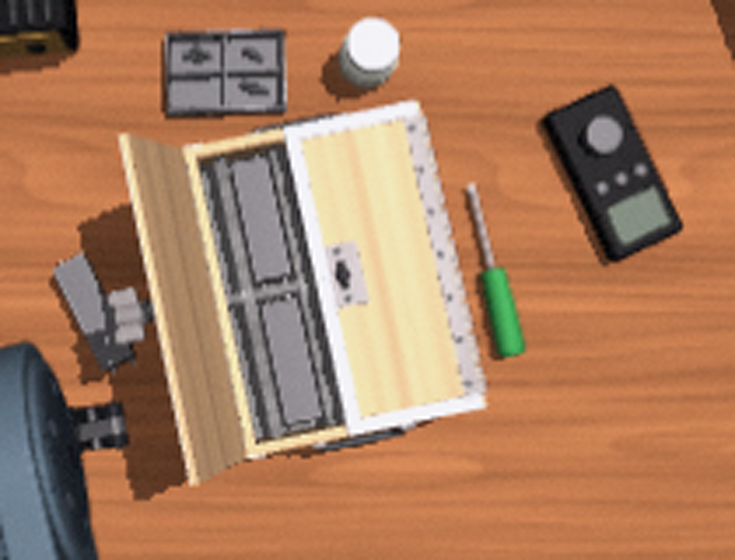

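The lower flap is down flat, with its slot plate visible at (345,275). The wing on the other flap is at (125,315), and the gripper is outside the flap, to the side of the wing. Going down and pushing.

```bash
python3 -m handwheel '[{"travel":[0.05,0.02,0.2],"dr":[0,0,-0.05]},{"travel":[0.02,0.02,0.22],"dr":[0,0,0]},{"travel":[0,0,0.22],"dr":[0,0,0]},{"travel":[0,0,0.22],"dr":[0,0,0]},{"travel":[0,0,0.16],"dr":[0,0,0]},{"travel":[0,-0.06,0],"dr":[0,0,0]},{"travel":[0,-0.1,0],"dr":[0,0,0]},{"travel":[0,-0.1,0],"dr":[0,0,0]},{"travel":[0,-0.08,0],"dr":[0,0,0]},{"travel":[0,-0.07,-0.03],"dr":[0,0,0]},{"travel":[0,-0.07,-0.03],"dr":[0,0,0]},{"travel":[0,-0.07,-0.03],"dr":[0,0,0]},{"travel":[0,-0.07,-0.03],"dr":[0,0,0]},{"travel":[0,0,0],"dr":[0,0,0]}]'; python3 g.py -0.075 0.121 0.2165
```

```text
time_s: 7.15
eef_pos: [0.4296, 0.1112, 0.2215]
eef_rot: [0.007, -0.099, 0.995, -0.005]
wrist_force: [-0.3, 0.7, -1.3]
opening: -0.003
p [0.4296 0.1112 0.2215] travel [0.039 0.082 0.032] mm [ 5.9 12.3  4.8] dr [-0.022  0.025 -0.018]
case pos [-0.0693  0.1087  0.2215] F [-0.3  0.7 -1.3] q [-0.01 -0.13  1.94 -0.01  1.31 -1.78] t 7.15 op -0.003
```

```bash
python3 -m handwheel '[{"travel":[0.02,-0.09,0.02],"dr":[0,0,0]},{"travel":[0.02,-0.09,0.04],"dr":[0,0,0]},{"travel":[0,-0.08,0.04],"dr":[0,0,0]},{"travel":[0,-0.07,0.05],"dr":[0,0,0]},{"travel":[0,-0.07,0.05],"dr":[0,0,0]},{"travel":[0,-0.055,0.065],"dr":[0,0,0]},{"travel":[0,-0.055,0.065],"dr":[0,0,0]},{"travel":[0,-0.035,0.075],"dr":[0,0,0]},{"travel":[0,-0.035,0.075],"dr":[0,0,0]},{"travel":[0,0,0],"dr":[0,0,0]}]'; python3 g.py -0.075 0.015 0.1225
```

```text
time_s: 7.98
eef_pos: [0.4487, 0.0142, 0.1553]
eef_rot: [0.014, -0.095, 0.995, -0.006]
wrist_force: [0.4, 0.5, -0.7]
opening: -0.0
p [0.4487 0.0142 0.1553] travel [0.036 0.037 0.217] mm [ 5.4  5.5 32.6] dr [-0.027  0.052 -0.033]
case pos [-0.0706  0.0099  0.1553] F [ 0.4  0.5 -0.7] q [-0.23 -0.04  2.01 -0.    1.14 -1.99] t 7.98 op -0.0
```

```bash
python3 -m handwheel '[{"travel":[0.01,0,0.06],"dr":[-0.02,0.03,-0.03]},{"travel":[0.01,0,0.06],"dr":[0,0.02,0]},{"travel":[0,0,0.06],"dr":[0,0,0]},{"travel":[0,0,0.05],"dr":[0,0,0]},{"travel":[0,0,0.03],"dr":[0,0,0]},{"travel":[0,0,0.03],"dr":[0,0,0]}]'; python3 g.py -0.075 0.015 0.1225
```

```text
time_s: 8.48
eef_pos: [0.4489, 0.0116, 0.1217]
eef_rot: [-0.0, -0.103, 0.995, -0.004]
wrist_force: [-27.8, 3.1, 59.4]
opening: 0.0
p [0.4489 0.0116 0.1217] travel [ 0.027  0.051 -0.005] mm [ 4.1  7.7 -0.8] dr [-0.014 -0.002 -0.002]
case pos [-0.0709  0.0073  0.1217] F [-27.8   3.1  59.4] q [-0.23  0.03  2.01 -0.01  1.09 -2.01] t 8.48 op 0.0
```

Both flaps are shut: the tip stopped at z = 0.1217, against 0.1225 expected. Lifting over the wing, half-opening the gripper, and checking with the wrist camera.

```bash
python3 -m handwheel '[{"travel":[0,0,-0.15],"dr":[0,0,0]},{"travel":[0,0,-0.25],"dr":[0,0,0]},{"travel":[0,0,-0.25],"dr":[0,0,0]},{"travel":[-0.05,-0.02,-0.25],"dr":[0,0,0]},{"travel":[-0.14,-0.03,-0.05],"dr":[0,0,0]},{"travel":[-0.14,-0.03,0],"dr":[0,0,0]},{"travel":[-0.12,-0.02,0],"dr":[0,0,0]},{"travel":[0,0,0],"dr":[0,0,0]}]' 0; python3 g.py 0 -0.0075 0.1438
python3 - <<'E'
from h import *
v=np.load("v.npy");W=c2w([[0,-.0075,.1665],[.02,-.0075,.1665],[-.02,-.0075,.1665]],v[:3])
for n in("wrist","top"):
    c=viewer.get_calibration(n); im=viewer.camera(n); print(n,proj(c,W).round(1).tolist()); np.save(n+"c.npy",c,allow_pickle=True)
    if n=="wrist": cv2.imwrite("pics/w1.png",cv2.resize(im[:,:,::-1],(800,600),interpolation=cv2.INTER_CUBIC))
    else: cv2.imwrite("pics/top2.png",cv2.resize(im[:,:,::-1],(800,600),interpolation=cv2.INTER_CUBIC))
E
```

```text
time_s: 9.15
eef_pos: [0.5201, 0.0148, 0.2735]
eef_rot: [0.003, -0.104, 0.995, -0.005]
wrist_force: [-0.7, -0.3, 0.5]
opening: 0.499
p [0.5201 0.0148 0.2735] travel [ 0.    -0.013  0.865] mm [ 1.000e-01 -2.000e+00  1.298e+02] dr [-0.019  0.01   0.001]
case pos [-0.0006 -0.0042  0.2735] F [-0.7 -0.3  0.5] q [-0.2   0.02  1.7  -0.01  1.42 -1.97] t 9.15 op 0.499
wrist [[252.0, 189.3], [252.0, 211.4], [251.9, 166.0]]
top [[289.0, 207.2], [287.5, 200.1], [290.5, 214.3]]
```

View pics/w1.png

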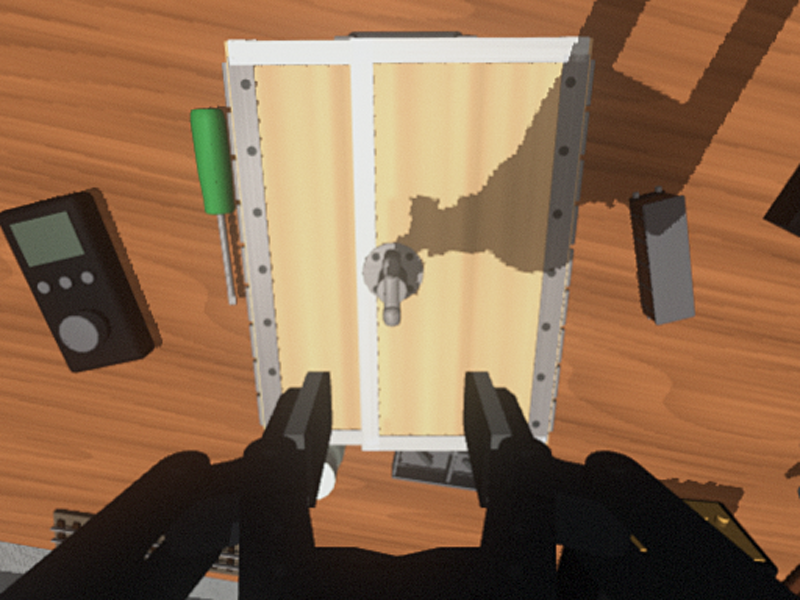

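The wrist picture shows both flaps flat. The wing's top runs from (391,250) to (392,320) and its rosette is centred at (392,271). I'll compare those with the predicted positions.

```bash
python3 - <<'E'
from h import *
v=np.load("v.npy"); c=np.load("wristc.npy",allow_pickle=True).item()
L=lambda P:((proj(c,c2w(P,v[:3]))+.5)*1.5625-.5).round(0).tolist()
print("rosette",L([[0,-.0075,.1245]]),"flap corners u edge",L([[.13,-.03,.1225],[-.13,-.03,.1225],[.13,.1,.1225],[-.13,.1,.1225]]))
print("l corners",L([[.13,-.1,.116],[-.13,-.1,.116]]))
# measured: rosette center and wing top centre back-projected
from scipy.optimize import fsolve
for n,uv,z in(("ros",(392,271),.1245),("wing top",(392,286),.1665),("cornF",(363,450),.1225),("cornN",(350,39),.1225)):
    s=fsolve(lambda a:proj(c,c2w([[a[0],a[1],z]],v[:3]))[0]-(np.array(uv)+.5)/1.5625+.5,[0,0]); print(n,(s*1e3).round(1))
E
```

```text
rosette [[395.0, 274.0]] flap corners u edge [[364.0, 450.0], [353.0, 40.0], [549.0, 451.0], [596.0, 40.0]]
l corners [[267.0, 444.0], [227.0, 43.0]]
ros [-1.9 -9.4]
wing top [-5.6 -8.5]
cornF [129.6 -30.4]
cornN [-130.4  -31.5]
```

```bash
python3 -m handwheel '[{"travel":[0,-0.01,0.2],"dr":[-0.019,0.01,0]},{"travel":[0.005,-0.01,0.2],"dr":[0,0,0]},{"travel":[0,-0.005,0.2],"dr":[0,0,0]},{"travel":[0,0,0.1],"dr":[0,0,0]},{"travel":[0,0,0],"dr":[0,0,0]}]'; python3 g.py -0.001 -0.008 0.1438; python3 - <<'E'
from h import *
v=np.load("v.npy");c=viewer.get_calibration("wrist"); im=viewer.camera("wrist")
print(((proj(c,c2w([[0,-.0075,.1665],[.02,-.0075,.1665],[-.02,-.0075,.1665],[0,-.0075,.1545],[0,-.0075,.1245]],v[:3]))+.5)*1.5625-.5).round(0).tolist())
cv2.imwrite("pics/w2.png",cv2.resize(im[:,:,::-1],(800,600),interpolation=cv2.INTER_CUBIC))
E
```

```text
time_s: 9.67
eef_pos: [0.513, 0.0121, 0.1631]
eef_rot: [-0.002, -0.105, 0.995, 0.001]
wrist_force: [-0.5, 0.3, 0.1]
opening: 0.501
p [0.513  0.0121 0.1631] travel [-0.048 -0.018  0.128] mm [-7.2 -2.7 19.2] dr [ 0.003 -0.009  0.004]
case pos [-0.0081 -0.0054  0.1631] F [-0.5  0.3  0.1] q [-0.21  0.12  1.82 -0.    1.2  -1.99] t 9.67 op 0.501
[[392.0, 427.0], [392.0, 478.0], [392.0, 371.0], [392.0, 407.0], [393.0, 368.0]]
```

View pics/w2.png

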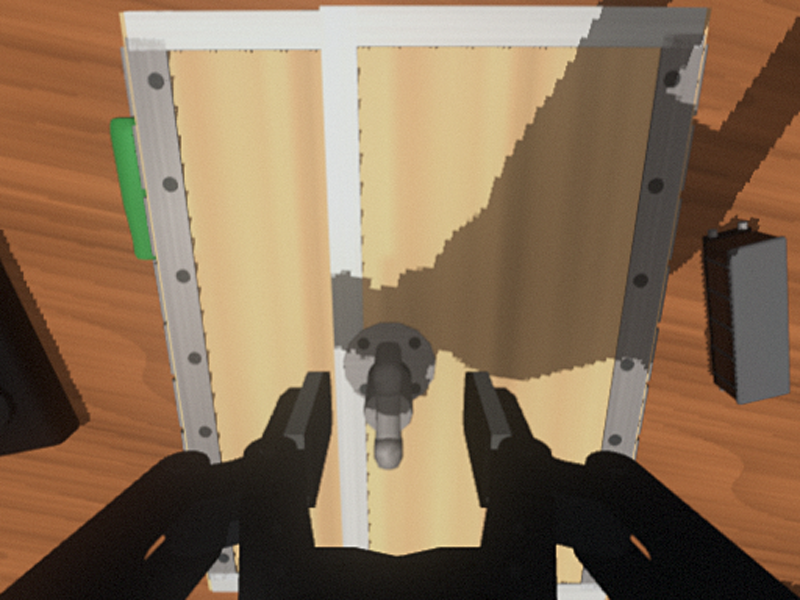

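The rosette is at about (390,363) and the wing sits between the fingers at column 388. That is within 2 mm of prediction, so I'm aiming at case (-0.002, -0.0085).

```bash
python3 -m handwheel '[{"travel":[-0.04,-0.02,0],"dr":[0,0,0]},{"travel":[0,0,0.06],"dr":[0,0,0]},{"travel":[0,0,0.06],"dr":[0,0,0]},{"travel":[0,0,0],"dr":[0,0,0]}]'; python3 g.py -0.002 -0.0085 0.1438
```

```text
time_s: 10.05
eef_pos: [0.5217, 0.0101, 0.1487]
eef_rot: [0.001, -0.105, 0.995, -0.001]
wrist_force: [-1.0, 0.5, -1.0]
opening: 0.501
p [0.5217 0.0101 0.1487] travel [0.013 0.004 0.033] mm [2.  0.7 4.9] dr [-0.002  0.002  0.005]
case pos [ 0.     -0.0092  0.1487] F [-1.   0.5 -1. ] q [-0.21  0.15  1.82 -0.    1.17 -1.99] t 10.05 op 0.501
```

Fine correction, then close.

```bash
python3 -m handwheel '[{"travel":[0.007,0.004,0.035],"dr":[0,0,0]},{"travel":[0,0,0],"dr":[0,0,0]}]'; python3 -m handwheel '[{"travel":[0,0,0],"dr":[0,0,0]},{"travel":[0,0,0],"dr":[0,0,0]},{"travel":[0,0,0],"dr":[0,0,0]},{"travel":[0,0,0],"dr":[0,0,0]},{"travel":[0,0,0],"dr":[0,0,0]}]' -1;  python3 g.py -0.002 -0.0085 0.1318
```

```text
time_s: 10.22
eef_pos: [0.5211, 0.0104, 0.1437]
eef_rot: [0.001, -0.105, 0.995, -0.001]
wrist_force: [-0.8, 0.2, -0.7]
opening: 0.501
time_s: 10.63
eef_pos: [0.5214, 0.0105, 0.1444]
eef_rot: [0.002, -0.105, 0.994, -0.001]
wrist_force: [0.8, 1.0, -2.2]
opening: 0.104
p [0.5214 0.0105 0.1444] travel [0.012 0.001 0.084] mm [ 1.8  0.2 12.6] dr [-0.004  0.006  0.005]
case pos [-0.0002 -0.0087  0.1444] F [ 0.8  1.  -2.2] q [-0.21  0.16  1.82 -0.    1.16 -1.99] t 10.63 op 0.104
```

```bash
python3 -m handwheel '[{"travel":[0,0,0.03],"dr":[0,0,0]},{"travel":[0,0,0.03],"dr":[0,0,0]},{"travel":[0,0,0.03],"dr":[0,0,0]},{"travel":[0,0,0.02],"dr":[0,0,0]}]';  python3 g.py -0.002 -0.0085 0.1318
```

```text
time_s: 10.97
eef_pos: [0.5219, 0.0105, 0.1317]
eef_rot: [0.002, -0.105, 0.994, -0.001]
wrist_force: [-15.6, 1.4, 37.3]
opening: 0.1
p [0.5219 0.0105 0.1317] travel [ 0.015  0.002 -0.001] mm [ 2.3  0.3 -0.1] dr [-0.005  0.007  0.007]
case pos [ 0.0003 -0.0088  0.1317] F [-15.6   1.4  37.3] q [-0.21  0.18  1.83 -0.    1.13 -1.99] t 10.97 op 0.1
```

The fastener travelled 12.7 mm and the push is 37 N, so it is home on its stop. Now turning clockwise (+ tool z) while pressing.

```bash
python3 -m handwheel '[{"travel":[0,0,0.012],"dr":[0,0,0.2]},{"travel":[0,0,0.012],"dr":[0,0,0.2]},{"travel":[0,0,0.012],"dr":[0,0,0.2]},{"travel":[0,0,0.012],"dr":[0,0,0.2]},{"travel":[0,0,0.012],"dr":[0,0,0.2]}]';  python3 g.py -0.001 -0.0085 0.1318; python3 -c "
from h import *
print(np.round(tool()[0]['torque'],2))"
```

```text
time_s: 11.38
eef_pos: [0.5217, 0.0113, 0.1321]
eef_rot: [0.002, 0.165, 0.986, -0.001]
wrist_force: [-8.6, 1.3, 16.9]
opening: 0.101
p [0.5217 0.0113 0.1321] travel [ 0.005 -0.007  0.002] mm [ 0.8 -1.1  0.3] dr [-0.004  0.006 -1.028]
case pos [ 0.0002 -0.008   0.1321] F [-8.6  1.3 16.9] q [-0.21  0.18  1.83 -0.    1.13 -1.44] t 11.38 op 0.101
[0.32 1.45 0.01]
```

```bash
python3 -m handwheel '[{"travel":[0,0,0.014],"dr":[0,0,0.2]},{"travel":[0,0,0.014],"dr":[0,0,0.2]},{"travel":[0,0,0.014],"dr":[0,0,0.2]},{"travel":[0,0,0.014],"dr":[0,0,0.2]},{"travel":[0,0,0.014],"dr":[0,0,0.2]},{"travel":[0,0,0.014],"dr":[0,0,0.2]},{"travel":[0,0,0.014],"dr":[0,0,0.2]},{"travel":[0,0,0.014],"dr":[0,0,0.2]},{"travel":[0,0,0.014],"dr":[0,0,0.18]},{"travel":[0,0,0.014],"dr":[0,0,0]}]';  python3 g.py -0.001 -0.0085 0.1318; python3 -c "
from h import *
print(np.round(tool()[0]['torque'],2))"
```

```text
time_s: 12.22
eef_pos: [0.5227, 0.0123, 0.132]
eef_rot: [0.003, 0.61, 0.793, -0.001]
wrist_force: [-11.0, 1.6, 20.4]
opening: 0.102
p [0.5227 0.0123 0.132 ] travel [-0.008 -0.017  0.002] mm [-1.2 -2.6  0.2] dr [-0.004  0.013 -2.9  ]
case pos [ 0.0015 -0.0072  0.132 ] F [-11.    1.6  20.4] q [-0.2   0.18  1.83 -0.    1.13 -0.46] t 12.22 op 0.102
[0.14 1.93 0.07]
```

```bash
python3 -m handwheel '[{"travel":[0,0,0.014],"dr":[0,0,0.11]},{"travel":[0,0,0.014],"dr":[0,0,0.02]},{"travel":[0,0,0.014],"dr":[0,0,0]}]';  python3 g.py -0.001 -0.0085 0.1318; python3 - <<'E'
from h import *
print(np.round(tool()[0]['torque'],2))
v=np.load("v.npy");c=viewer.get_calibration("wrist"); a=viewer.camera("wrist")[:,:,::-1]; b=viewer.camera("scene")[100:270,130:330,::-1]
f=lambda i,w,h:cv2.resize(i,(w,h),interpolation=cv2.INTER_CUBIC)
cv2.imwrite("pics/end.png",np.hstack([f(a[150:350,150:390],400,333),f(b,392,333)]))
print(np.round(ctrl.get_obs()["wrist_force"],1))
E
```

```text
time_s: 12.47
eef_pos: [0.5228, 0.0124, 0.132]
eef_rot: [0.003, 0.637, 0.771, -0.001]
wrist_force: [-10.9, 1.2, 20.3]
opening: 0.102
p [0.5228 0.0124 0.132 ] travel [-0.009 -0.017  0.001] mm [-1.4 -2.6  0.2] dr [-0.006  0.014 -3.035]
case pos [ 0.0016 -0.0072  0.132 ] F [-10.9   1.2  20.3] q [-0.2   0.18  1.83 -0.01  1.13 -0.39] t 12.47 op 0.102
[0.18 1.83 0.08]
[-9.6  0.9 19.8]
```

View pics/end.png

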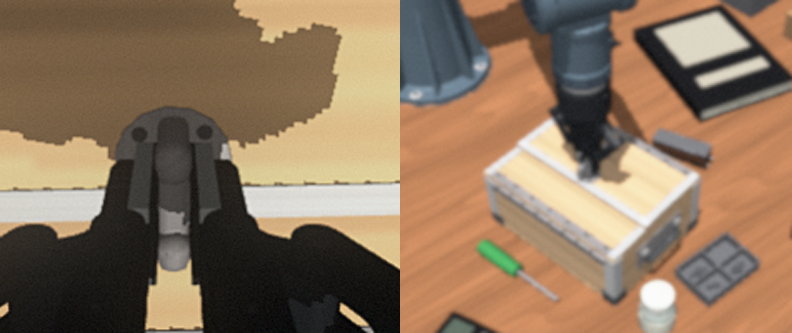

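The wing is held square between the pads (left panel, column 173), turned about 91°. The case is shut and the bystanders look undisturbed (right panel). The push holds at 20 N, so I'm handing in.

```bash
python3 -c "
from bench import ctrl
print(ctrl.hand_in()); o=ctrl.get_obs(); print(o['time_s'],o['eef_pos'],o['wrist_force'],o['opening'])"
```

```text
the job is handed in; nothing more can be done
None
the job is handed in; nothing more can be done
```

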